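# Close the film mould and hold it shut against its spring

### The job

Get the polymer film mould ready: take the ejector rod out of the lower half and stand it upright in the tool cup, let go of it, then set the upper half on the two dowels, the right way round, and press it down against the spring until the two halves meet flush. Finish while still holding it pressed fully shut with the gripper, because it springs open when let go; leave the other things on the bench where they are.

Things in the scene. Friction and masses are not known exactly. Their poses are not given: they have to be found in the camera images.
- lower_face (a point): Centre of the lower half's flat top (mating) face, 24 mm above the table, z up, x from the thin to the thick dowel. In a pocket here a 42 x 42 mm steel ejector plate on a spring stands 6 mm proud of the face: it holds the upper half 6 mm off until the gripper presses it down (gives from about 3 N, flush at 8 to 11 N) and lifts it again if let go.
- dowel_big (a point): Thick dowel: steel, 12 mm diameter, stands 18 mm out of the lower half's face, top 7 mm tapered to 7 mm diameter. This point is the foot of the dowel at face height, 37 mm from the face centre along the lower half's +x. Axes as lower_face.
- dowel_small (a point): Thin dowel: steel, 8 mm diameter, 18 mm out of the face, top 7 mm tapered to 5 mm diameter. This point is its foot at face height, 37 mm from the face centre along the lower half's -x.
- lower: Lower half of the film mould: aluminium block 104 x 60 mm (x, y), 24 mm high, screwed to the bench, two dowels on top; origin under its centre, on the table; x from the thin to the thick dowel. The ejector rod starts standing in the 13 mm hole through the middle of its sprung ejector plate, the rod's foot 8 mm above the table.
- upper: Loose upper half, about 0.3 kg, lying plate down: aluminium plate 104 x 60 x 14 mm with two through holes, on it, centred, a grey grip block 44 (x) x 32 (y) x 46 mm high; 60 mm high in all. Origin at the centre of its underside, z up. It fits one way round: thick dowel in large hole, its x along the lower half's x.
- upper_grip (a point): Centre of the upper half's grey grip block, 37 mm above the upper half's underside and 23 mm above the top of its plate; the flat sides to grip are 32 mm apart along y. Axes as upper.
- hole_big (a point): Large hole of the upper half, 14 mm diameter, point on its underside, 37 mm from the centre along the upper half's +x.
- hole_small (a point): Small hole of the upper half, 10 mm diameter, point on its underside, 37 mm from the centre along its -x.
- rod: The loose ejector rod, about 0.09 kg, 150 mm long, upright at the start: steel shank 12 mm diameter and 90 mm long below, grey round handle 16 mm diameter and 60 mm long above. Origin at the centre of its foot, z along the rod to the handle.
- rod_grip (a point): Centre of the rod's handle, 120 mm above its foot.
- rod_foot (a point): Centre of the rod's lower end.
- cup_mouth (a point): Tool cup: narrow straight steel cup fixed to the bench, 70 mm high, outer diameter 36 mm, inner diameter 28 mm, inner floor 6 mm above the table, on a 60 mm disc foot. This point is the centre of its open mouth, 70 mm above the table.
- jar: Bystander, to be left where it is: sample jar, 48 mm diameter, 62 mm high; origin under its centre.
- die_ring: Bystander, to be left where it is: steel die ring, 58 mm diameter, 24 mm high; origin under its centre.
- tweezers: Bystander, to be left where it is: flat steel tweezers, 110 mm long, 4 mm thick, lying; origin at the middle.
- beaker: Bystander, to be left where it is: small glass beaker, 56 mm diameter, 60 mm high; origin under its centre.
- vial: Bystander, to be left where it is: amber vial, 22 mm diameter, 45 mm high; origin under its centre.
- wrench: Bystander, to be left where it is: steel wrench, 140 mm long, lying; origin near its middle.
Things that resemble listed ones, but are neither listed nor needed, are in the scene too. Leave any green or purple look-alike of the upper alone. What is shaped like the lower but turquoise is not meant.

How it is judged:
By the outcome, as a careful person would: the job done as asked, in the order asked, and still so for the second after the job is handed in, while the arm keeps its last pose, push and grip.
It also fails if it takes over 64 s, if anything falls off the work surface, if the arm or the gripper's body presses on something with over 40 N, if the wrist force passes 120 N, or if a joint passes its speed limit or range.

### The arm

A 7-joint arm with a two-finger parallel gripper is mounted at the origin on the work surface. World frame = base frame: x ahead of the robot, y to its left, z up, the work surface at z = 0. Lengths are in m, angles in rad, forces in N, time in s.
With the tool pointing down it reaches from about 0.425 to 0.95 m from the base axis. Payload 4.7 kg.
Tool frame: the origin (TCP) lies between the finger pads; the fingertips stand 25 mm ahead of it and the grasp point (between the pads) lies 6 mm ahead of it; z points along the fingers, y is the line along which they close (so a half turn about z gives the same grasp; the last joint's range is limited). The gripper opens to 85 mm and grips with 20 to 120 N. Pads are 22 mm wide; open, the fingers measure 114 mm over their backs; the gripper's body (76 mm by 85 mm) begins 54 mm behind the grasp point. The pads swing forward as they close: fully open they stand 13 mm farther back than shut.
Start: joints at [-1.28, 0.469, -0.049, 1.532, 0.024, 1.141, -0.082], TCP at [0.212, 0.641, 0.256] pointing down, gripper open.
Joint ranges: [-2.59, 2.59], [-0.33, 1.99], [-1.39, 1.29], [0.1, 2.45], [-1.04, 4.18], [0.21, 1.99], [-2.66, 2.66]. Speed limits (rad/s): [2.57, 2.57, 3.14, 3.14, 3.14, 3.14, 3.14].

### API

Orientations are given as a 3x3 rotation matrix whose columns are the frame's x, y, z axes.
In Python, from rig import * gives the robot as it stands. Calls block until the motion is done:
- movep(position, orientation): joint-space move of the TCP to a pose.
- move_l(position, attitude=None, feed=0.15, until_force=None): straight line of the TCP; attitude=None keeps the orientation; feed is the mean speed in m/s. With until_force (N) it stops when the force on the tool has changed by that much, and returns True; else False.
- move_joints(angles): joint-space move.
- command_gripper(opening, newtons=None): finger opening in m; newtons is the grip in N (None keeps the last); returns when the fingers have stopped.
- sleep(seconds).
- inverse_kinematics(position, orientation): joint angles nearest the present ones, or None.
- sense(): the state.
- camera(name): name is "scene" or "top" or "wrist"; returns (picture, depth): 384x512x3 uint8, red, green, blue; 384x512 float32, m along the optical axis (not along the pixel's ray), 0 where there is no reading.
- camera_params(name): a dict with "K" (3x3 intrinsics, pixels), "position" and "rotation" of the camera in the world; the wrist camera has in their place "tool_from_camera" (4x4, takes a point from camera to tool coordinates, whose origin is the TCP and whose axes are the flange's). Camera axes: x right, y down, z forward; pixel columns grow to the right and rows downward; lengths in m; the calibration is good to about 2 mm. A picture is of the moment at which its call begins: read the wrist's pose just before it. camera_params takes no time and is no camera call.
A pose or a line that the arm cannot do raises Unreachable and nothing moves.
- finish_job(): hands the job in; it is judged then, once.
The state is a dict: "time_s": time; "joint_pos": joint angles; "qd": joint speeds; "joint_efforts": joint torques, N m; "position": TCP position; "tcp_rot": TCP orientation; "wrist_force": force on the tool from outside, world axes, zero at the start; "ft_torque": the same for the moment, N m; "finger_gap": finger opening in m; "gripper_force": force on a finger pad.
Only numpy, scipy, OpenCV 4.12 (cv2) and the standard library are available. Lean on these libraries where they do the work, as an engineer would, in place of code of your own. Each camera call takes 0.05 s, during which the arm holds its last target. There are 200 camera calls.

## Working session

There is one attempt and no reset: what is moved stays moved. The work goes in short steps, each a Python script; the robot and the scene stay as the last script left them, time stands still between calls to the robot, and variables do not carry over. Pictures are saved under pics/ and viewed, at most 12 in all, crops included, and the job is handed in when it is done.

```bash
mkdir -p pics; ls
cat > h.py <<'E'
from rig import *
import numpy as np, cv2
def save(n,im): cv2.imwrite(f'pics/{n}.png',cv2.cvtColor(im,cv2.COLOR_RGB2BGR))
def cam(name):
    p=camera_params(name); s=sense()
    if name=='wrist':
        T=np.array(p['tool_from_camera']);R0=np.array(s['tcp_rot']);t0=np.array(s['position'])
        R=R0@T[:3,:3];t=R0@T[:3,3]+t0
    else: R=np.array(p['rotation']);t=np.array(p['position'])
    im,d=camera(name); return im,d,np.array(p['K']),R,t
def ray(K,R,t,u,v,z):
    d=R@np.linalg.inv(K)@np.array([u,v,1.]); return t+d*(z-t[2])/d[2]
def cloud(d,K,R,t):
    v,u=np.mgrid[:d.shape[0],:d.shape[1]]
    c=np.stack([(u-K[0,2])/K[0,0]*d,(v-K[1,2])/K[1,1]*d,d],-1); P=c@R.T+t; P[d<=0]=np.nan; return P
E
python3 - <<'E'
from h import *
for n in ('scene','top'):
    im,d,K,R,t=cam(n); np.savez(f'{n}.npz',im=im,d=d,K=K,R=R,t=t); save(n+'0',im); print(n,K.tolist(),R.round(3).tolist(),t)
s=sense();print(s['time_s'],s['position'],s['tcp_rot'],s['wrist_force'])
E
```

```text
pics
scene [[476.86269017462007, 0.0, 261.0461063419162], [0.0, 476.86269017462007, 190.54296459212307], [0.0, 0.0, 1.0]] [[-0.866, 0.335, -0.372], [0.501, 0.577, -0.646], [-0.002, -0.745, -0.667]] [1.03852909 0.92156176 1.02406874]
top [[392.88705309987677, 0.0, 257.1352760029026], [0.0, 392.88705309987677, 193.8536718744573], [0.0, 0.0, 1.0]] [[-0.017, -0.996, 0.092], [-1.0, 0.018, 0.004], [-0.006, -0.092, -0.996]] [ 0.42109592 -0.01815372  1.35970013]
0.1 [0.21207415 0.64031851 0.25535311] [[-9.49303151e-01  3.14361773e-01 -4.51582972e-04]
 [ 3.14362081e-01  9.49301660e-01 -1.68517780e-03]
 [-1.01067016e-04 -1.74170516e-03 -9.99998478e-01]] [ 0.78672149 -0.1731351  -0.18002821]
```

Run:
```python
import cv2
for n in('scene0','top0'):
    i=cv2.imread(f'pics/{n}.png'); cv2.imwrite(f'pics/{n}b.png',cv2.resize(i,(800,600),interpolation=cv2.INTER_CUBIC))
```

```text
(no output)
```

View pics/scene0b.png

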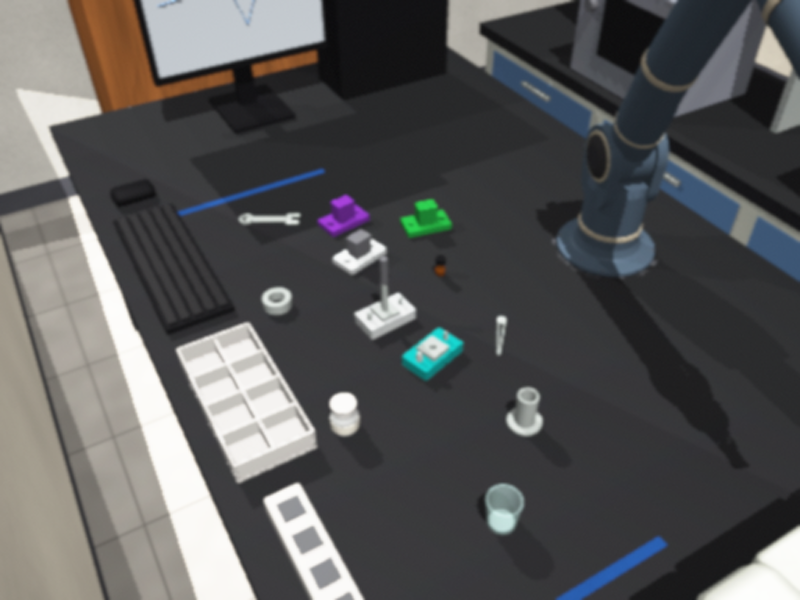

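View pics/top0b.png

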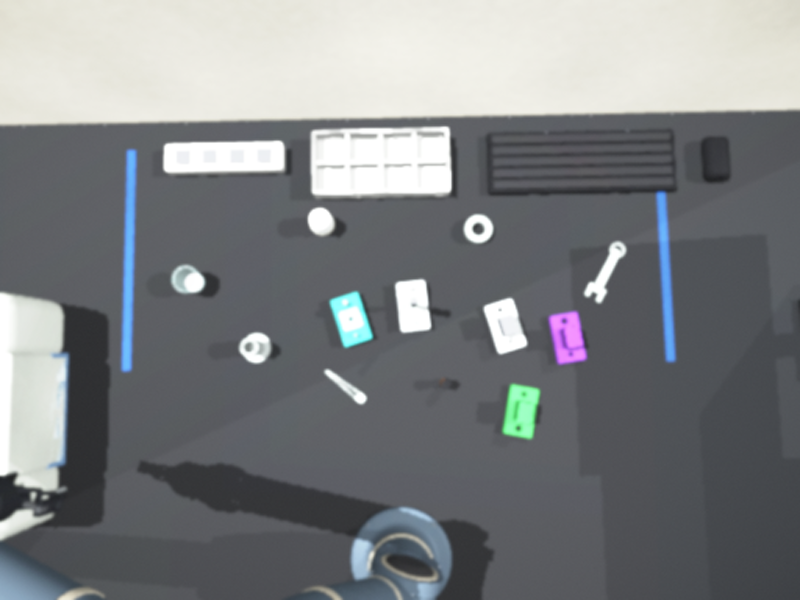

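The scene (800x600 views) has three candidates for the upper half. In the top view, the silver one with a grey block at (505,326) fits; the green (521,411) and purple (568,338) ones are look-alikes. The lower half is the silver block with the rod at (413,306), and the turquoise one at (350,320) is not meant. The cup is at (256,347). Next I'll measure with plane-cast contours and confirm in an enlarged crop.

Run:
```python
from h import *
f=np.load('top.npz');im,d,K,R,t=[f[k] for k in('im','d','K','R','t')]
P=cloud(d,K,R,t)
def rect(c,z,r=30):
    g=im.astype(int); m=((g.min(2)>125)&(g.max(2)-g.min(2)<40)).astype(np.uint8)
    n,l,st,ce=cv2.connectedComponentsWithStats(m); k=l[c[1]-3:c[1]+4,c[0]-12:c[0]+13]; k=np.bincount(k[k>0]).argmax()
    cs,_=cv2.findContours((l==k).astype(np.uint8),0,2); c0=max(cs,key=cv2.contourArea)[:,0].astype(float)
    W=np.array([ray(K,R,t,u,v,z)[:2] for u,v in c0])
    r=cv2.minAreaRect((W*1000).astype(np.float32)); print(st[k],r, cv2.boxPoints(r).round(0).tolist())
rect((264,196),.024); rect((323,208),.014)
for n,c in (('lower',(264,200)),('upper',(326,209)),('cup',(163,222))):
    s=P[c[1]-22:c[1]+23,c[0]-22:c[0]+23].reshape(-1,3); print(n,np.nanpercentile(s[:,2],[5,25,50,75,95,99,100]).round(4))
    for lo,hi in((.008,.018),(.018,.028),(.05,.066),(.066,.08),(.12,.17)):
        q=s[(s[:,2]>lo)&(s[:,2]<hi)]
        if len(q)>3:
            print(lo,hi,len(q),q.mean(0).round(4),cv2.minAreaRect((q[:,:2]*1000).astype(np.float32)))
big=cv2.resize(im[165:265,140:360],(800,364),interpolation=cv2.INTER_CUBIC); save('crop1',big)
```

```text
[252 178  24  36 696] ((539.5833740234375, -34.92710494995117), (115.76747131347656, 70.87841033935547), 5.386153221130371) [[479.0, -5.0], [485.0, -76.0], [601.0, -65.0], [594.0, 6.0]]
[309 190  29  37 708] ((492.8782653808594, -237.15115356445312), (116.72242736816406, 73.21436309814453), 15.96946907043457) [[427.0, -218.0], [447.0, -288.0], [559.0, -256.0], [539.0, -186.0]]
lower [-0.0044 -0.0016  0.0007  0.0187  0.0298  0.1519  0.1609]
0.008 0.018 12 [ 0.5353 -0.0456  0.0142] ((537.1832885742188, -36.541770935058594), (49.933841705322266, 107.37199401855469), 70.46483612060547)
0.018 0.028 371 [ 0.5397 -0.0357  0.0237] ((541.0562133789062, -36.388912200927734), (104.37037658691406, 59.84158706665039), 5.551784038543701)
0.12 0.17 25 [ 0.5399 -0.0369  0.154 ] ((540.1893920898438, -37.20793914794922), (12.431907653808594, 14.541003227233887), 88.9511489868164)
upper [-0.0048 -0.0017  0.0006  0.0084  0.0572  0.062   0.067 ]
0.008 0.018 337 [ 0.4917 -0.2357  0.0134] ((502.6023254394531, -235.1308135986328), (164.2662353515625, 66.48334503173828), 21.09211540222168)
0.018 0.028 24 [ 0
[... 190 characters left out ...]
-238.75804138183594), (43.295066833496094, 32.599510192871094), 15.88154411315918)
cup [-0.0048 -0.0019  0.0003  0.0025  0.0176  0.0677  0.0756]
0.008 0.018 27 [0.4582 0.3043 0.0109] ((453.6579284667969, 304.8909912109375), (35.7694206237793, 48.950435638427734), 82.96575164794922)
0.018 0.028 13 [0.4558 0.3055 0.0237] ((458.6948547363281, 306.6823425292969), (31.140872955322266, 26.860048294067383), 65.80902099609375)
0.05 0.066 27 [0.4556 0.3062 0.0597] ((455.36236572265625, 307.6158447265625), (31.698205947875977, 29.580284118652344), 88.66858673095703)
0.066 0.08 31 [0.4555 0.3103 0.0694] ((455.26593017578125, 309.183837890625), (32.64523696899414, 32.589900970458984), 70.80521392822266)
```

View pics/crop1.png

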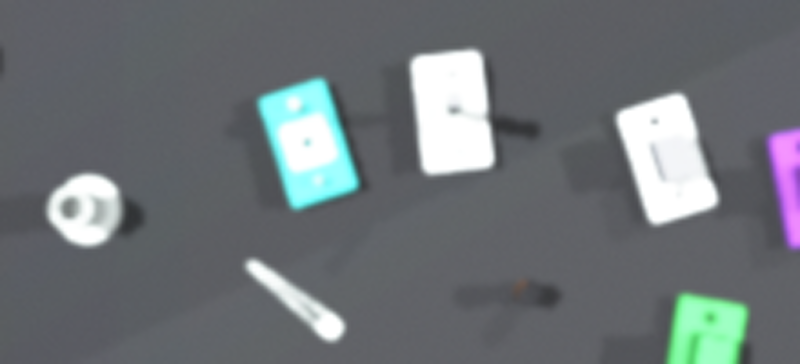

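The crop confirms the silver upper half at (668,160), the silver lower half with the rod at (453,110), and the cup at (85,208). The enlargement doesn't show which dowel or hole is the thick one, so I'll look closer with the wrist camera.

```bash
cat >> h.py <<'E'
def down(deg):
    a=np.radians(deg);c,s=np.cos(a),np.sin(a); return np.array([[c,s,0],[s,-c,0],[0,0,-1.]])
E
python3 - <<'E'
from h import *
print(np.array(camera_params('wrist')['tool_from_camera']).round(3).tolist())
movep([0.50,-0.13,0.40],down(80))
s=sense();print(s['time_s'],s['position'],np.round(s['joint_pos'],2))
im,d,K,R,t=cam('wrist');np.savez('w1.npz',im=im,d=d,K=K,R=R,t=t);save('w1',cv2.resize(im,(800,600),interpolation=cv2.INTER_CUBIC));print(K,t)
E
```

```text
[[0.002, -0.947, -0.321, 0.081], [1.0, 0.001, 0.002, 0.001], [-0.001, -0.321, 0.947, -0.118], [0.0, 0.0, 0.0, 1.0]]
3.0333 [ 0.50039997 -0.12895968  0.39979304] [-0.65  0.13  0.93  1.73 -0.1   1.34  0.13]
[[286.29265769   0.         260.19079405]
 [  0.         286.29265769 193.04450088]
 [  0.           0.           1.        ]] [ 0.51623023 -0.04725182  0.51812733]
```

View pics/w1.png

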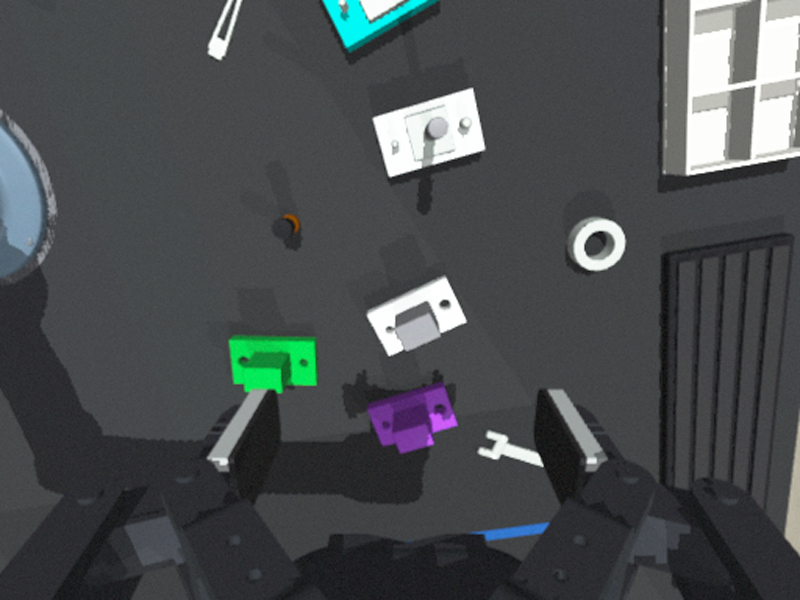

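The wrist view shows the silver lower half with its thick dowel on the right at (466,124), thin dowel at (395,146) and rod top at (436,127). The silver upper half has its large hole on the right at (446,304) and small hole at (391,328). Both x axes therefore point roughly along world +x, and the right way round needs only about a 10° turn.

Run:
```python
from h import *
f=np.load('w1.npz');im,d,K,R,t=[f[k] for k in('im','d','K','R','t')]
P=cloud(d,K,R,t)
for n,u,v,z in(('rod',436,126,.158),('big top',466,121,.042),('small top',395,144,.042),('hb',446,304,.014),('hs',391,329,.014)):
    print(n,ray(K,R,t,u*.64,v*.64,z).round(4))
def box(u0,v0,u1,v1,lo,hi):
    q=P[v0:v1,u0:u1].reshape(-1,3);q=q[(q[:,2]>lo)&(q[:,2]<hi)];print(len(q),q.mean(0).round(4),cv2.minAreaRect((q[:,:2]*1000).astype(np.float32)))
box(235,53,315,118,.019,.0265);box(235,53,315,118,.027,.034);box(235,53,315,118,.145,.17)
box(230,172,302,232,.008,.018);box(230,172,302,232,.05,.066)
```

```text
rod [ 0.5412 -0.0337  0.158 ]
big top [ 0.5791 -0.0299  0.042 ]
small top [ 0.5061 -0.039   0.042 ]
hb [ 0.5334 -0.2259  0.014 ]
hs [ 0.463  -0.2463  0.014 ]
1569 [ 0.5426 -0.0344  0.0249] ((542.5298461914062, -34.98908233642578), (104.05303955078125, 59.929115295410156), 5.560128688812256)
587 [ 0.5409 -0.0356  0.0309] ((542.3600463867188, -35.04285430908203), (102.34842681884766, 56.77645492553711), 3.6499648094177246)
151 [ 0.542  -0.0351  0.1587] ((542.1555786132812, -34.92835235595703), (14.27812671661377, 14.216550827026367), 80.57630157470703)
1071 [ 0.4969 -0.2302  0.0145] ((495.9713439941406, -237.30650329589844), (103.84893035888672, 60.85370635986328), 16.23674201965332)
480 [ 0.496  -0.235   0.0601] ((495.77728271484375, -236.86866760253906), (44.062049865722656, 32.308387756347656), 16.329771041870117)
```

Run:
```python
from h import *
D=down(86)
movep([.5415,-.0355,.25],D)
move_l([.5415,-.0355,.134],feed=.12)
command_gripper(0.0,50)
s=sense();print(s['time_s'],s['position'],s['finger_gap'],s['gripper_force'],s['wrist_force'])
if s['finger_gap']>.01:
    print(move_l([.5415,-.0355,.245],feed=.1,until_force=25))
    s=sense();print(s['time_s'],s['position'],s['finger_gap'],s['wrist_force'])
im,d,K,R,t=cam('wrist');np.savez('w2.npz',im=im,d=d,K=K,R=R,t=t);save('w2',cv2.resize(im,(640,480)))
P=cloud(d,K,R,t);q=P.reshape(-1,3)
```

```text
5.6 [ 0.54131192 -0.03549535  0.13416876] 0.014764577398806232 48.603302612900734 [-1.72360399  0.63414956  2.97535511]
False
6.8583 [ 0.54104087 -0.03540749  0.24432094] 0.01471633752652606 [-1.10586916 -0.31673943 -1.10992856]
```

View pics/w2.png

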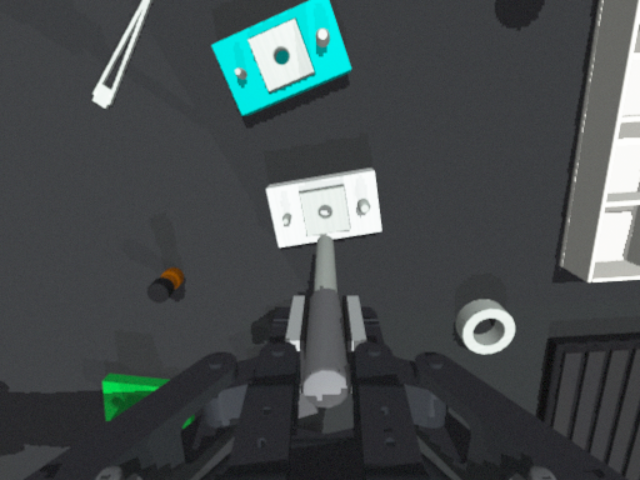

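The rod is held and clear of the block; its foot is at about (324,238) in the wrist view. Next I'll go over the cup and measure the cup mouth and rod foot from close by.

Run:
```python
from h import *
s=sense();f=np.load('w2.npz');d,K,R,t=[f[k] for k in('d','K','R','t')]
P=cloud(d,K,R,t)
def rodfit(P,s):
    c=np.array(s['position']);q=P.reshape(-1,3);r=np.hypot(q[:,0]-c[0],q[:,1]-c[1])
    for lo,hi in((-.126,-.10),(-.10,-.07),(-.07,-.04)):
        k=q[(r<.02)&(q[:,2]>c[2]+lo)&(q[:,2]<c[2]+hi)]
        if len(k):print('rod',lo,len(k),(k.mean(0)-c).round(4))
    k=q[(r<.02)];print('zmin',np.nanmin(k[:,2])-c[2])
rodfit(P,s)
movep([.4555,.309,.25],down(124))
s=sense();im,d,K,R,t=cam('wrist');np.savez('w3.npz',im=im,d=d,K=K,R=R,t=t);save('w3',cv2.resize(im,(640,480)))
print(s['time_s'],s['position'],s['finger_gap'])
P=cloud(d,K,R,t);rodfit(P,s)
q=P.reshape(-1,3);k=q[(np.hypot(q[:,0]-.4555,q[:,1]-.309)<.03)&(q[:,2]>.063)&(q[:,2]<.077)]
print(len(k),k.mean(0),cv2.minEnclosingCircle((k[:,:2]*1000).astype(np.float32)),cv2.fitEllipse((k[:,:2]*1000).astype(np.float32)))
```

```text
rod -0.126 116 [ 0.002   0.005  -0.1115]
rod -0.1 209 [ 0.002   0.0051 -0.0841]
rod -0.07 319 [ 0.0021  0.0051 -0.0538]
zmin -0.23687127738051666
8.2417 [0.45651128 0.30719102 0.25013603] 0.014766400999728315
rod -0.126 114 [-0.0005  0.0043 -0.1112]
rod -0.1 205 [-0.0005  0.0043 -0.0844]
rod -0.07 317 [-0.0006  0.0044 -0.0542]
zmin -0.24612457429714946
403 [0.45713327 0.31245552 0.06979626] ((457.5938720703125, 312.0066223144531), 18.003921508789062) ((457.14599609375, 312.5899658203125), (31.85792350769043, 31.964635848999023), 80.6434555053711)
```

View pics/w3.png

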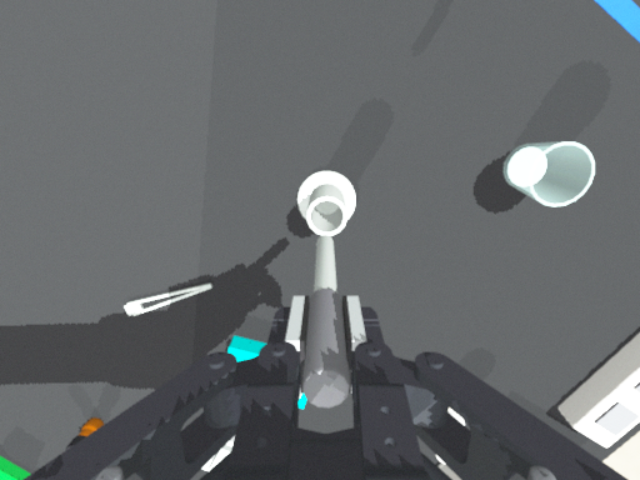

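The rod is vertical in the grip. The cup mouth is at (327,213) in the wrist view, measured at (0.457,0.312) and z 0.070 with radius 18 mm, which agrees with the given size. Inserting now.

Run:
```python
from h import *
x,y=.4556,.3110
move_l([x,y,.215],feed=.1)
s=sense();print(s['time_s'],s['position'])
print(move_l([x,y,.142],feed=.08,until_force=8))
s=sense();print(s['time_s'],s['position'],s['wrist_force'])
print(move_l([x,y,.128],feed=.03,until_force=4))
s=sense();print(s['time_s'],s['position'],s['wrist_force'],s['finger_gap'])
if s['position'][2]<.137:
    command_gripper(.04)
    s=sense();print(s['time_s'],s['finger_gap'],s['wrist_force'])
    move_l([x,y,.25],feed=.15)
    s=sense();im,d,K,R,t=cam('wrist');np.savez('w4.npz',im=im,d=d,K=K,R=R,t=t);save('w4',cv2.resize(im,(640,480)));print(s['time_s'])
    q=cloud(d,K,R,t).reshape(-1,3);q=q[np.hypot(q[:,0]-x,q[:,1]-y)<.04]
    for lo,hi in((.08,.095),(.1,.12),(.12,.14),(.145,.165)):
        k=q[(q[:,2]>lo)&(q[:,2]<hi)];print(lo,len(k),k.mean(0).round(4))
```

```text
8.7917 [0.45595845 0.31051921 0.21493585]
False
9.85 [0.45603646 0.31114695 0.14247341] [0.4430325 0.1962303 0.2035074]
True
10.2417 [0.45597376 0.31126336 0.1321561 ] [-0.02712069 -0.85813456  5.00418065] 0.015005986336210352
10.6083 0.04015036613253941 [ 0.54712343  0.65476029 -0.24997062]
11.55
0.08 28 [0.4555 0.3161 0.0853]
0.1 94 [0.4546 0.317  0.1107]
0.12 117 [0.4543 0.3169 0.1305]
0.145 357 [0.4569 0.3133 0.1552]
```

The rod stands in the cup: TCP height at contact was 0.132, so the foot is on the cup floor, and its top reads about 0.156. Next I'll look at the dowels from above at the placing yaw, then grasp the upper half.

```bash
cat >> h.py <<'E'
def rectat(P,c,lo,hi,r=.07):
    q=P.reshape(-1,3);q=q[(np.hypot(q[:,0]-c[0],q[:,1]-c[1])<r)&(q[:,2]>lo)&(q[:,2]<hi)]
    a=cv2.minAreaRect((q[:,:2]*1000).astype(np.float32)); return len(q),a,np.median(q[:,2])
E
python3 - <<'E'
from h import *
command_gripper(.085)
movep([.5406,-.0355,.25],down(5.6)); sleep(.2)
s=sense();im,d,K,R,t=cam('wrist');np.savez('w5.npz',im=im,d=d,K=K,R=R,t=t);save('w5',cv2.resize(im,(800,600)))
print(s['time_s'],s['position'],np.round(s['joint_pos'],2))
P=cloud(d,K,R,t);print(rectat(P,(.541,-.0355),.021,.027),rectat(P,(.541,-.0355),.028,.033,.035))
for sg in(1,-1):print(rectat(P,(.5406+sg*.0368,-.0355+sg*.0036),.036,.045,.012))
E
```

```text
13.6583 [ 0.54076762 -0.03432544  0.24986929] [-0.9   0.47  1.2   1.9  -0.49  1.11 -0.97]
(2646, ((541.6214599609375, -35.10811233520508), (103.99653625488281, 60.200706481933594), 5.7061591148376465), np.float64(0.02483999663181974)) (1099, ((535.24365234375, -35.56622314453125), (55.05300521850586, 41.94015121459961), 5.485692977905273), np.float64(0.030797684653523894))
(79, ((578.6390380859375, -31.507871627807617), (10.512687683105469, 10.466479301452637), 50.02593231201172), np.float64(0.04133986584496063))
(30, ((505.6864929199219, -38.8403205871582), (6.107666969299316, 5.241818428039551), 46.977840423583984), np.float64(0.041026489124399323))
```

View pics/w5.png

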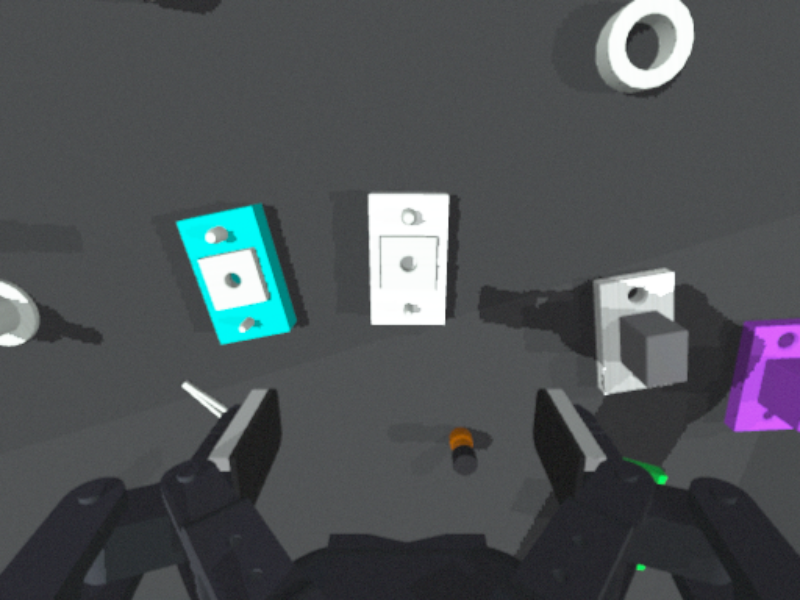

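The view shows the lower half square on, thick dowel at (410,216), thin dowel at (411,309), and its face measures 104.0 x 60.2 mm at 5.7°. The upper half is on the right at (640,330). Going to grasp it.

Run:
```python
from h import *
f=np.load('w5.npz');P=cloud(*[f[k] for k in('d','K','R','t')])
print(rectat(P,(.494,-.237),.056,.064,.04))
D=down(16.3);u=np.array([.494,-.237])
movep([*u,.20],D);sleep(.1)
s=sense();im,d,K,R,t=cam('wrist');P=cloud(d,K,R,t)
a=rectat(P,u,.010,.0175);b=rectat(P,u,.056,.064,.04);print(s['time_s'],s['position'],a,b)
c=np.array(b[1][0])/1000
ang=b[1][2]%90; ang=ang if ang<45 else ang-90
print(c,ang)
if np.linalg.norm(c-u)<.005 and abs(ang-16.3)<2:
    g=(c+u)/2
    move_l([*g,.12],D,feed=.15); move_l([*g,.046],D,feed=.08,until_force=15)
    s=sense();print(s['time_s'],s['position'],s['wrist_force'])
    command_gripper(0,80); s=sense();print(s['time_s'],s['finger_gap'],s['gripper_force'],s['wrist_force'],s['position'])
```

```text
(960, ((494.895751953125, -236.65194702148438), (44.57530975341797, 32.31719970703125), 15.40291690826416), np.float64(0.0603734215505142))
14.6667 [ 0.49535261 -0.23503178  0.20002432] (3123, ((494.4212341308594, -237.19964599609375), (104.66941833496094, 60.08517837524414), 16.072031021118164), np.float64(0.014751646264151541)) (1475, ((495.07489013671875, -237.35145568847656), (43.8612174987793, 31.407556533813477), 15.808564186096191), np.float64(0.060625818173541846))
[ 0.49507489 -0.23735146] 15.808564186096191
16.475 [ 0.49482085 -0.23748174  0.04640185] [-0.18876662 -0.70274462 -0.34693207]
17.0083 0.0312328718603308 79.89540338516235 [0.43602306 0.58085098 4.95076257] [ 0.49478072 -0.23730207  0.04634764]
```

Run:
```python
from h import *
p=np.array(sense()['position']);move_l([p[0],p[1],.20],feed=.12)
s=sense();print(s['time_s'],s['wrist_force'],s['finger_gap'])
movep([.5406,-.0355,.20],down(5.7));sleep(.25)
s=sense();im,d,K,R,t=cam('wrist');np.savez('w6.npz',im=im,d=d,K=K,R=R,t=t);save('w6',cv2.resize(im,(800,600)))
print(s['time_s'],s['position'],s['tcp_rot'])
P=cloud(d,K,R,t);q=P.reshape(-1,3)-np.array(s['position'])
L=q@np.array(s['tcp_rot'])  # tool coords
k=L[(abs(L[:,0])<.08)&(abs(L[:,1])<.045)&(L[:,2]>.024)&(L[:,2]<.042)]
print(len(k),np.median(k[:,2]),cv2.minAreaRect((k[:,:2]*1000).astype(np.float32)),np.percentile(k,[0.5,99.5],axis=0))
```

```text
18.4417 [-0.18038381  0.22766291 -1.69150108] 0.03102255504824466
19.5333 [ 0.54038279 -0.03729092  0.20021132] [[ 9.95356382e-01  9.62576141e-02  3.79591386e-04]
 [ 9.62576623e-02 -9.95356444e-01 -1.10686298e-04]
 [ 3.67174333e-04  1.46710893e-04 -9.99999922e-01]]
7337 0.031683867820371435 ((-0.3633537292480469, -0.08679008483886719), (105.20491790771484, 60.29582595825195), 0.2426295280456543) [[ 0.00059579 -0.0297794   0.02483838]
 [ 0.05208248  0.02971942  0.04127695]]
```

View pics/w6.png

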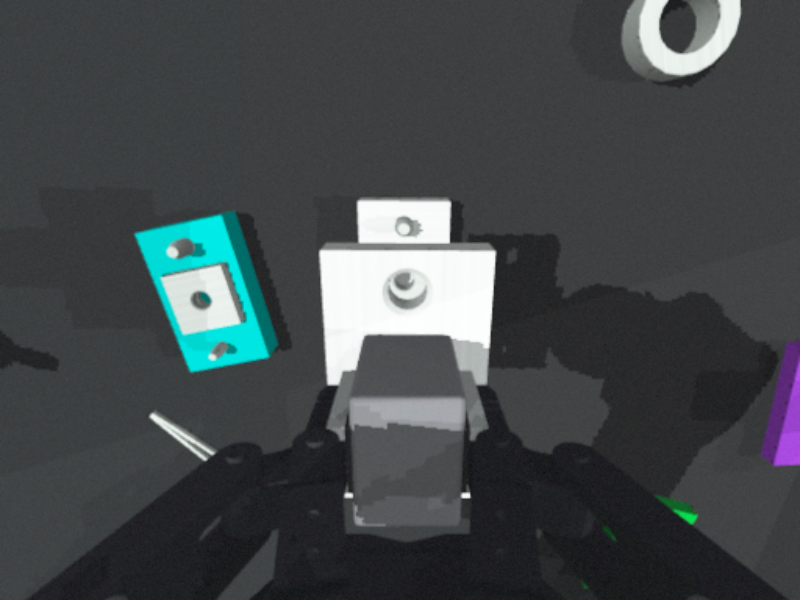

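The upper half is held level, with its large hole at (407,290) facing the thick dowel at (403,226) behind it. The plate is centred on the tool to within 0.4 mm. I'll measure the dowel in this same picture, then approach.

Run:
```python
from h import *
f=np.load('w6.npz');P=cloud(*[f[k] for k in('d','K','R','t')])
print('dowel w6',rectat(P,(.5786,-.0315),.036,.0425,.012))
q=P.reshape(-1,3);k=q[(np.hypot(q[:,0]-.5786,q[:,1]+.0315)<.05)&(q[:,2]>.021)&(q[:,2]<.027)]
a=np.radians(5.7);L=(k[:,:2]-[.5416,-.0351])@np.array([[np.cos(a),-np.sin(a)],[np.sin(a),np.cos(a)]]);print('face in lower frame',np.percentile(L,[.5,99.5],axis=0))
# hole centre by dark/annulus: rim of big hole on plate top plane
move_l([.5414,-.0355,.12],down(5.7),feed=.1);sleep(.3)
s=sense();im,d,K,R,t=cam('wrist');print(s['time_s'],s['position'],s['wrist_force'])
save('w7',cv2.resize(im[100:300,150:400],(800,640))[:600]);np.savez('w7.npz',im=im,d=d,K=K,R=R,t=t)
P=cloud(d,K,R,t);print('dowel w7',rectat(P,(.5786,-.0315),.036,.0425,.012))
```

```text
dowel w6 (79, ((578.9055786132812, -31.164417266845703), (10.288227081298828, 11.036046981811523), 54.63213348388672), np.float64(0.03953575990030467))
face in lower frame [[-0.00578598 -0.02974611]
 [ 0.05192594  0.02967247]]
20.8333 [ 0.54158558 -0.03539644  0.12034678] [-0.1780776  -0.04028956 -1.77446676]
dowel w7 (0, ((0.0, 0.0), (0.0, 0.0), 0.0), np.float64(nan))
  return _methods._mean(a, axis=axis, dtype=dtype,
  ret = ret.dtype.type(ret / rcount)
```

View pics/w7.png

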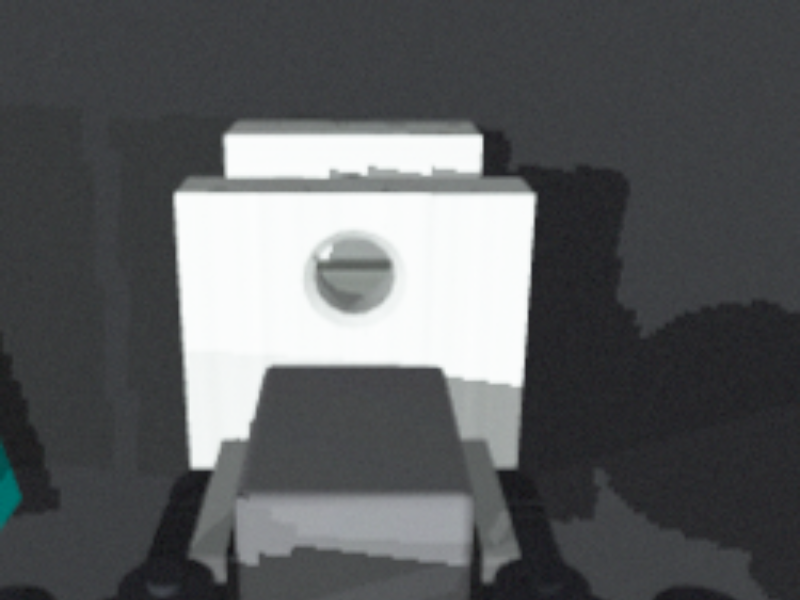

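The plate's front edge, centred at x=355, and the lower half's edge behind it, centred at x=353, line up laterally, and the hole sits over the dowel region. The TCP target is (0.5416,-0.0351). Descending slowly with force guards.

Run:
```python
from h import *
D=down(5.65);x,y=.5416,-.0351
command_gripper(0,110)
def go(z,f,lim):
    r=move_l([x,y,z],D,feed=f,until_force=lim);s=sense();print(round(s['time_s'],2),r,np.round(s['position'],4),np.round(s['wrist_force'],2),np.round(s['ft_torque'],2),round(s['finger_gap'],4));return r
if not go(.092,.06,8):
    if not go(.084,.02,6): go(.0775,.02,6)
```

```text
21.72 False [ 0.5416 -0.0353  0.0918] [-0.18  0.04 -2.63] [-0.01 -0.01 -0.03] 0.0308
22.27 False [ 0.5416 -0.0352  0.084 ] [ 0.41  0.8  -2.57] [-0.01 -0.01 -0.01] 0.0309
22.74 False [ 0.5415 -0.0351  0.0774] [ 0.77 -0.14 -1.81] [-0.07  0.01 -0.02] 0.031
```

Both dowels are in their holes with almost no lateral force. Now pressing shut.

Run:
```python
from h import *
D=down(5.65);x,y=.5416,-.0351
for z in(.073,.0715,.070,.069,.068,.067,.066):
    r=move_l([x,y,z],D,feed=.01,until_force=14);s=sense();print(z,round(s['time_s'],2),r,np.round(s['position'],4),np.round(s['wrist_force'],2),np.round(s['ft_torque'],2))
    if s['wrist_force'][2]>17: break
sleep(.5);s=sense();print(np.round(s['position'],4),np.round(s['wrist_force'],2),s['finger_gap'])
im,d,K,R,t=cam('wrist');P=cloud(d,K,R,t);np.savez('w8.npz',im=im,d=d,K=K,R=R,t=t)
q=P.reshape(-1,3);c=(q[:,:2]-[.5416,-.0351]);a=np.radians(5.65);L=c@np.array([[np.cos(a),-np.sin(a)],[np.sin(a),np.cos(a)]])
for n,k in(('plate front',(L[:,0]>.026)&(L[:,0]<.05)&(abs(L[:,1])<.028)),('+y',(L[:,0]>0.01)&(L[:,0]<.05)&(L[:,1]>.02)&(L[:,1]<.029)),('-y',(L[:,0]>0.01)&(L[:,0]<.05)&(L[:,1]<-.02)&(L[:,1]>-.029))):
    k=k&(q[:,2]>.02);print(n,k.sum(),np.median(q[k,2]))
save('w8',cv2.resize(im[100:300,150:400],(750,600)))
```

```text
0.073 23.34 False [ 0.5419 -0.0352  0.0737] [-2.05  0.79  6.4 ] [0.14 0.5  0.02]
0.0715 23.64 False [ 0.5419 -0.0352  0.0724] [-2.75  1.68  8.86] [0.15 0.59 0.02]
0.07 23.94 False [ 0.5419 -0.0353  0.071 ] [-3.08  0.67  9.58] [0.17 0.67 0.03]
0.069 24.19 False [ 0.5419 -0.0353  0.0705] [-4.25  1.19 12.68] [0.31 0.99 0.03]
0.068 24.44 False [ 0.5419 -0.0353  0.0704] [-6.53  3.1  23.55] [0.34 1.61 0.01]
[ 0.5419 -0.0353  0.0704] [-8.08  2.81 22.9 ] 0.03081471448989269
plate front 4253 0.03872341846563021
+y 2738 0.09189194801157607
-y 2986 0.0934497357820195
```

View pics/w8.png

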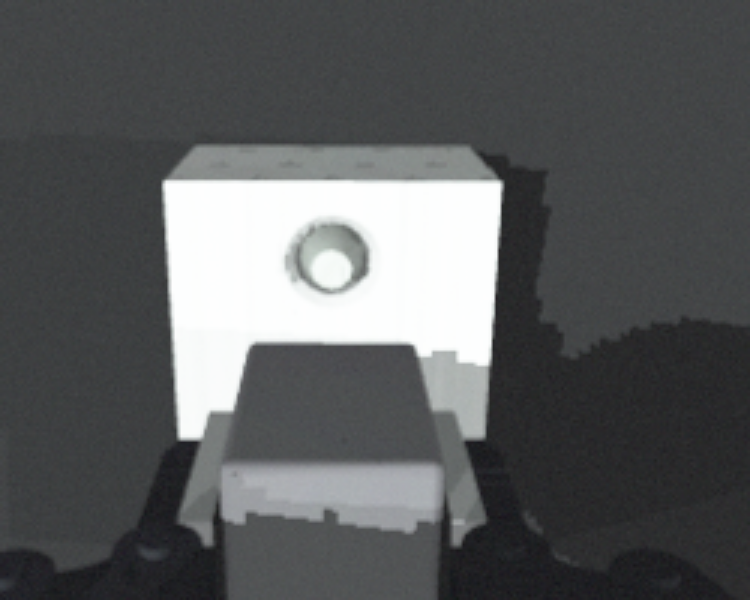

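The plate is down on the lower half, with the dowel tip visible in the large hole at (332,268) and no gap at the front edge. The hard stop came at TCP 0.0704 against 0.0703 predicted. Before handing in I'll check plate tilt and the rod.

Run:
```python
from h import *
D=down(5.65)
def tilt(P):
    q=P.reshape(-1,3);a=np.radians(5.65);L=(q[:,:2]-[.5416,-.0351])@np.array([[np.cos(a),-np.sin(a)],[np.sin(a),np.cos(a)]])
    k=(L[:,0]>.025)&(L[:,0]<.049)&(abs(L[:,1])<.027)&(q[:,2]>.034)&(q[:,2]<.044)&(np.hypot(L[:,0]-.037,L[:,1])>.01)
    c=np.linalg.lstsq(np.c_[L[k],np.ones(k.sum())],q[k,2],rcond=None)[0];print('tilt x,y deg, z0',np.degrees(c[:2]).round(2),c[2].round(4))
f=np.load('w8.npz');tilt(cloud(*[f[k] for k in('d','K','R','t')]))
move_l([.5410,-.0350,.068],D,feed=.01);sleep(.5)
s=sense();print(s['time_s'],np.round(s['position'],4),np.round(s['tcp_rot'],4)[:,2],np.round(s['wrist_force'],2),np.round(s['ft_torque'],2))
im,d,K,R,t=cam('wrist');tilt(cloud(d,K,R,t))
im,d,K,R,t=cam('top');P=cloud(d,K,R,t);q=P.reshape(-1,3);q=q[np.hypot(q[:,0]-.456,q[:,1]-.311)<.04]
for lo,hi in((.09,.13),(.14,.17)):
    k=q[(q[:,2]>lo)&(q[:,2]<hi)];print(lo,len(k),k.mean(0).round(4) if len(k) else '')
im,d,K,R,t=cam('scene');save('s9',cv2.resize(im[150:300,150:370],(800,545),interpolation=cv2.INTER_CUBIC))
```

```text
tilt x,y deg, z0 [-0.02  0.2 ] 0.0388
25.7417 [ 0.5419 -0.0353  0.0704] [ 0.0019  0.0023 -1.    ] [-5.24  3.65 20.43] [ 0.28  1.27 -0.02]
tilt x,y deg, z0 [0.01 0.17] 0.0388
0.09 14 [0.4553 0.3039 0.1136]
0.14 26 [0.4554 0.3084 0.1537]
```

View pics/s9.png

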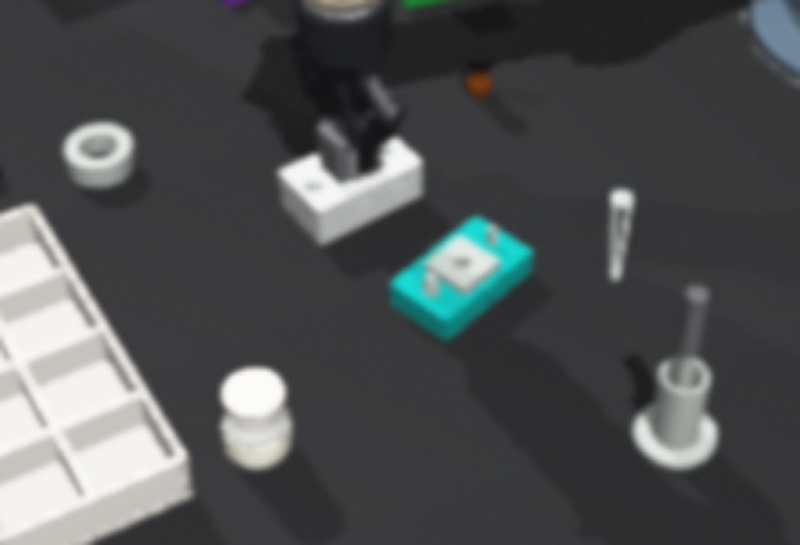

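The mould halves meet with no gap at (350,190), the rod stands upright in the cup at (690,330), and the jar, die ring, tweezers and vial are where they were. The push is steady at 20 N, so I'm handing in.

```bash
python3 -c "
from rig import *
print(finish_job(),sense()['time_s'])"
```

```text
the job is handed in; nothing more can be done
the job is handed in; nothing more can be done
```

The job is handed in at about 26 s: the ejector rod stands released and upright in the tool cup, and the upper half sits the right way round on the dowels, held flush under about 20 N of gripper push.

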